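# Find the unlocked push-push switch by feel, lock it, close the guard

## Task

Two of the three push-push switches on the grey switch box are locked in and one has been left out, but their rubber caps stand equally high, so only touch can tell. Feel gently for the one that is out and click it in without clicking either of the other two out, so that all three are locked; then let go of the caps and slide the clear guard fully forward over them. Press no harder than the switches need and leave the things round the box alone.

Things in the scene. Friction and masses are not known exactly. Their poses are not given: they have to be found in the camera images.
- switch_box: Grey switch box, 140 x 210 x 60 mm (x, y, z), fixed to the worktop. Origin: centre of its underside, on the worktop. +x points to its back, +y to its left, z up. Its aluminium top panel is 60 mm above the origin. The three caps stand in a row along y, 55 mm apart, 35 mm in front (-x) of the box's centre; a guard stands on rails at the two ends.
- cap_left: Black rubber cap of the left switch, 26 mm across. Origin: centre of its top, at rest 82 mm above the worktop, locked or not; x = -35, y = 55 mm in the box's frame. All three caps press straight down, spring back by 0.5 to 1.3 N, and work alike. Feel when out: 1.5 mm free, then the force steps to about 4.5 N and grows. Feel when locked: 7 mm free, then it steps to about 6.5 N and grows.
- cap_middle: Black rubber cap of the middle switch, 26 mm across. Origin: centre of its top, at rest 82 mm above the worktop, locked or not; x = -35, y = 0 mm in the box's frame. Clicking, alike for all three: a switch changes over (out to locked, locked to out) when its cap has been pressed 14 mm or more below rest (about 9 N) and let up; less than 12 mm changes nothing.
- cap_right: Black rubber cap of the right switch, 26 mm across. Origin: centre of its top, at rest 82 mm above the worktop, locked or not; x = -35, y = -55 mm in the box's frame. For all three: 15 mm below rest a rubber bumper inside is met and the force grows by about 2 N per mm; a hard stop ends the travel at 20 mm; more than 35 N on a cap damages it. Press slowly, under 50 mm/s: a stab makes a force peak.
- contact_left: Electric contact under the left cap, shut up inside the box, cannot be seen or reached; it does not move (origin: on the worktop right under the cap). Something presses on it with about 0.8 N while its switch is locked in, and nothing while the switch is out.
- contact_middle: Electric contact under the middle cap, shut up inside the box, cannot be seen or reached; it does not move (origin: on the worktop right under the cap). Something presses on it with about 0.8 N while its switch is locked in, and nothing while the switch is out.
- contact_right: Electric contact under the right cap, shut up inside the box, cannot be seen or reached; it does not move (origin: on the worktop right under the cap). Something presses on it with about 0.8 N while its switch is locked in, and nothing while the switch is out.
- guard (a joint): Slide of the guard along the box's rails, m: 0 = parked at the back, 0.067 = fully forward over the caps (end stop). Starts between 0 and 0.010. Rubs with about 2.5 N and stays where it is left.
- guard_grip (a point): Middle of the black handle bar on the guard, 113 mm above the worktop; bar 14 mm thick (box x), 64 mm long (box y), 103 to 121 mm above the worktop. The guard is a clear bridge, 60 mm long (x), 202 mm wide, top plate 96 mm above the worktop; forward is the box's -x. At joint value 0 the bar is 32 mm behind the box's centre, the guard's front edge 2 mm behind it.
- bottle: White bottle, 60 mm across, 113 mm high, standing behind the box on the left; origin: centre of its underside. To be left alone.
- screwdriver: Small screwdriver, 137 mm long, lying in front of the box on the right; origin: under its middle. To be left alone. (The tape rolls and other things lying about are fixed.)

How it is judged:
By the outcome, as a careful person would: the job done as asked, in the order asked, and still so for the second after the job is handed in, with the robot touching nothing.
It also fails if it takes over 58 s, if anything falls off the work surface, if the arm or the gripper's body presses on something with over 40 N, if the wrist force passes 120 N, or if a joint passes its speed limit or range.

## Robot

A 6-joint arm with a two-finger parallel gripper is mounted at the origin on a cart in front of the work surface, level with it; the furniture and walls round the work are solid. World frame = base frame: x ahead of the robot, y to its left, z up, the work surface at z = 0. Lengths are in mm, angles in rad, forces in N, time in s.
With the tool pointing down it reaches from about 350 to 975 mm from the base axis. Payload 7.1 kg.
Tool frame: the origin (TCP) lies at the very end of the fingers, on their centre line; the grasp point (between the pads) lies ctrl.hold_point_z behind it (ctrl.hold_point_z is the distance from the TCP to the grasp point, in mm); z points along the fingers, y is the line along which they close (so a half turn about z gives the same grasp; the last joint's range is limited). The gripper opens to 88 mm and grips with 3 to 60 N. Pads are 20 mm wide; open, the fingers measure 115 mm over their backs; the gripper's body (75 mm by 178 mm) begins 61 mm behind the grasp point.
Start: joints at [1.134, 0.423, 1.63, -0, 1.089, -0.019], TCP at [253.562, 571.237, 222.675] pointing down, gripper open.
Joint ranges: [-3, 3], [-0.9, 2.11], [0.09, 2.58], [-1.31, 4.45], [0.11, 2.69], [-2.54, 2.54]. Speed limits (rad/s): [2.39, 2.39, 3.01, 3.14, 3.14, 3.14].

## Interface

Orientations are given as a rotation vector (axis times angle).
In Python, from workcell import ctrl gives the robot as it stands. The module is installed in compiled form; this text tells all that it offers.
- The arm moves only by the shell command python3 -m creep 'ROWS'. ROWS is JSON, a list of rows, each an object with "translation": the shift along the tool's x, y, z in mm, a list of three; "angular": the turn, a rotation vector about the tool's x, y, z in rad, a list of three; "jaw": the opening, from 0 (shut) to 1 (fully open). A call has exactly 8 rows; each row is the pose to reach, as a shift and turn from the pose commanded when the call began, along the tool's axes at that moment; what a row does not reach only later rows make up. A row lasts 1/8 s, in which the tool goes at most 62.5 mm and 10.7 degrees, less where a joint would pass 70% of its speed; a pose out of reach is approached as far as the arm can. A call with a gripper value outside its range is refused whole. The fingers move at their own pace and stop on an object; the grip force is fixed at half the most. Time passes only in rows, so rows that repeat a pose let the fingers close, or fill a call up. It gives the time, the measured TCP pose, the force, the opening and the grip force at its end, in the units of the state.
- ctrl.get_obs(): the state, without advancing time (a new reading comes with each control period).
- ctrl.get_image(name): name is "side" or "top" or "wrist"; returns the picture (480x640x3 uint8, red, green, blue); there is no depth.
- ctrl.camera_info(name): a dict with "camera_matrix" (3x3 intrinsics, pixels), "distortion" ([k1, k2, p1, p2, k3] as OpenCV has them; the pictures are not rectified), "world_from_camera" (4x4, takes a point from camera to world coordinates). Camera axes: x right, y up, looking along -z (the intrinsics and any distortion apply to the point x, -y, -z); pixel columns grow to the right and rows downward; lengths in mm; the calibration is good to about 2 mm. A picture is of the moment at which its call begins: read the wrist's pose just before it. camera_info takes no time and is no camera call; for the wrist camera it gives the pose at the moment of the call.
- ctrl.close_job(): hands the job in; it is judged then, once.
Trained networks look in the newest picture that a camera, given by its name, has taken for a name from the list of things; names that differ only in an ending like _2 or _b are one class to them, and where a whole thing is asked for, a point or a joint stands for the part that bears it (a point fixed in the world has none). Each returns a list of dicts, best first, with "score" (0 to 1); they miss things now and then, are a little off and sometimes report something else, mostly with a low value. They report only what shows in the picture. A call takes as long as a camera call.
- ctrl.look_for(camera, label): "rect" ([left, top, right, bottom] in pixels, round what is visible of it).
The state is a dict: "t": time; "qpos": joint angles; "qvel": joint speeds; "joint_torque": joint torques, N m; "ee_pos": TCP position; "orientation": TCP orientation; "ft_force": force on the tool from outside, world axes, zero at the start; "moment": the same for the moment, N m; "width": finger opening in mm; "grasp_force": force on a finger pad.
Only numpy, scipy, OpenCV 4.12 (cv2) and the standard library are available. Lean on these libraries where they do the work, as an engineer would, in place of code of your own. Each camera call takes 0.05 s, during which the arm holds its last target. There are 200 camera calls.

## Working session

There is one attempt and no reset: what is moved stays moved. The work goes in short steps, Python scripts to look and compute and a shell command to move; the robot and the scene stay as the last step left them, time stands still between calls to the robot, and variables do not carry over. Pictures are saved under pics/ and viewed, at most 10 in all, crops included, and the job is handed in when it is done.

```bash
mkdir -p pics
cat > h.py <<'E'
import numpy as np, cv2
from workcell import ctrl
from scipy.spatial.transform import Rotation as R
def ray(cam,uv,z):
    c=ctrl.camera_info(cam);K=np.array(c["camera_matrix"]);D=np.array(c["distortion"]);T=np.array(c["world_from_camera"])
    p=cv2.undistortPoints(np.array([[uv]],float),K,D)[0,0]
    d=T[:3,:3]@np.array([p[0],-p[1],-1]);o=T[:3,3]
    return o+d*(z-o[2])/d[2]
def proj(cam,P):
    c=ctrl.camera_info(cam);K=np.array(c["camera_matrix"]);D=np.array(c["distortion"]);T=np.array(c["world_from_camera"])
    q=(np.atleast_2d(P)-T[:3,3])@T[:3,:3]; q=q*[1,-1,-1]
    return cv2.projectPoints(q,np.zeros(3),np.zeros(3),K,D)[0][:,0]
E
python3 - <<'E'
from h import *
o=ctrl.get_obs();print({k:np.round(v,3) for k,v in o.items()},ctrl.hold_point_z)
for c in ["top","side"]:
    im=ctrl.get_image(c);cv2.imwrite(f"pics/{c}0.png",im[:,:,::-1])
    for l,z in [("switch_box",60),("cap_left",82),("cap_middle",82),("cap_right",82),("guard_grip",113),("bottle",60),("screwdriver",10)]:
        for d in ctrl.look_for(c,l)[:3]:
            r=d["rect"];print(c,l,round(d["score"],2),np.round(r),np.round(ray(c,[(r[0]+r[2])/2,(r[1]+r[3])/2],z)))
E
```

```text
{'t': np.float64(0.0), 'qpos': array([ 1.134,  0.424,  1.631,  0.   ,  1.089, -0.019]), 'qvel': array([ 0.003,  0.001, -0.   , -0.002, -0.002, -0.   ]), 'joint_torque': array([-4.0000e-03, -5.4463e+01, -2.7366e+01,  6.4000e-02,  2.3000e-02,
       -0.0000e+00]), 'ee_pos': array([253.351, 570.741, 221.918]), 'orientation': array([-6.510e-01, -3.073e+00,  2.000e-03]), 'ft_force': array([-0.155,  0.413, -0.504]), 'moment': array([0.037, 0.046, 0.031]), 'grasp_force': np.float64(0.0), 'width': np.float64(87.888)} 18.700000000000003
top switch_box 0.75 [254. 222. 358. 281.] [541.  55.  60.]
top cap_left 0.53 [280. 250. 289. 265.] [527. 101.  82.]
top cap_middle 0.42 [302. 243. 317. 258.] [542.  47.  82.]
top cap_right 0.61 [325. 239. 338. 252.] [552.  -2.  82.]
top guard_grip 0.97 [257. 225. 340. 247.] [570.  68. 113.]
top guard_grip 0.53 [427. 318. 463. 365.] [ 341. -240.  113.]
top screwdriver 0.66 [427. 319. 461. 365.] [ 333. -256.   10.]
side switch_box 0.7 [270. 203. 371. 287.] [579.  33.  60.]
side cap_left 0.5 [288. 221. 299. 231.] [530.  87.  82.]
side cap_middle 0.45 [296. 228. 309. 247.] [541.  29.  82.]
side cap_right 0.56 [306. 244. 318. 254.] [552. -21.  82.]
side cap_right 0.46 [299. 204. 366. 259.] [607.  48.  82.]
side guard_grip 0.95 [297. 204. 363. 261.] [589. -18. 113.]
side bottle 0.91 [366. 179. 394. 232.] [761. 218.  60.]
```

View pics/top0.png

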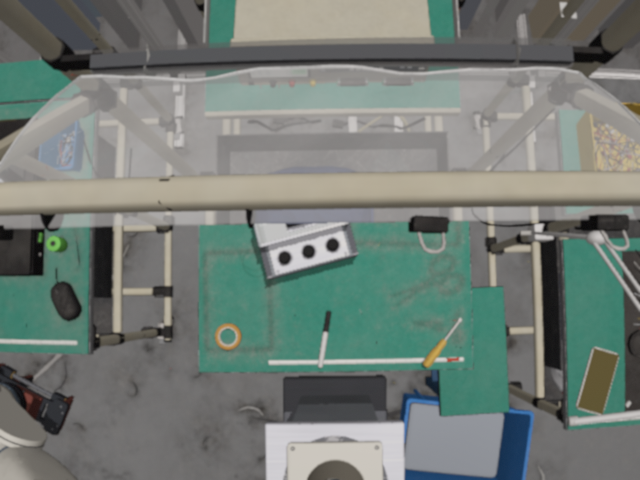

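View pics/side0.png

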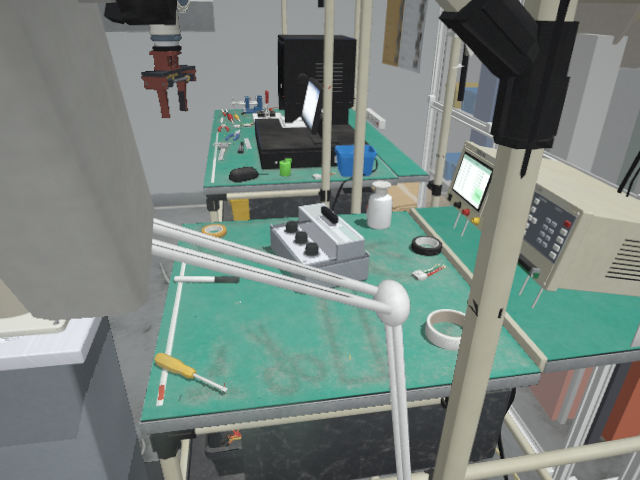

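The top view shows the caps at about (285,257), (308,251) and (333,245), with the guard parked behind them. The box is yawed about +13°. The side view agrees roughly, and a lamp arm crosses it. Next I work out a move to look from above with the wrist camera.

```bash
cat >> h.py <<'E'
def togo(p,yaw):
    """print shift/turn in tool axes to get TCP to p, pointing down, tool y along box y at yaw (deg)"""
    o=ctrl.get_obs();R0=R.from_rotvec(o["orientation"])
    c,s=np.cos(np.radians(yaw)),np.sin(np.radians(yaw));best=None
    for k in (1,-1):
        y=k*np.array([-s,c,0]);z=np.array([0,0,-1.]);M=np.c_[np.cross(y,z),y,z]
        rv=(R0.inv()*R.from_matrix(M)).as_rotvec()
        if best is None or np.linalg.norm(rv)<np.linalg.norm(best): best=rv
    print("t",round(o["t"],2),"tcp",np.round(o["ee_pos"],1),"F",np.round(o["ft_force"],2),"w",round(float(o["width"]),1),"q6",round(o["qpos"][5],2))
    print("shift",np.round(R0.inv().apply(np.array(p)-o["ee_pos"]),1),"turn",np.round(best,3))
E
python3 - <<'E'
from h import *
for c in ["top","side","wrist"]:
    i=ctrl.camera_info(c);print(c,np.round(i["world_from_camera"],2).tolist(),np.round(i["camera_matrix"],0).tolist(),np.round(i["distortion"],3))
o=ctrl.get_obs();print(np.round(R.from_rotvec(o["orientation"]).as_matrix(),3))
togo([500,50,230],13.5)
E
```

```text
top [[-0.01, 1.0, -0.1, 430.42], [-1.0, -0.01, -0.01, -5.34], [-0.01, 0.1, 1.0, 1396.69], [0.0, 0.0, 0.0, 1.0]] [[604.0, 0.0, 330.0], [0.0, 604.0, 243.0], [0.0, 0.0, 1.0]] [-0.172  0.     0.     0.     0.   ]
side [[0.99, 0.06, -0.16, 428.19], [-0.17, 0.45, -0.88, -797.97], [0.01, 0.89, 0.45, 504.73], [0.0, 0.0, 0.0, 1.0]] [[462.0, 0.0, 320.0], [0.0, 462.0, 239.0], [0.0, 0.0, 1.0]] [-0.029  0.     0.     0.     0.   ]
wrist [[0.41, -0.87, -0.28, 177.88], [0.91, 0.39, 0.12, 605.66], [0.0, -0.3, 0.95, 384.91], [0.0, 0.0, 0.0, 1.0]] [[375.0, 0.0, 316.0], [0.0, 375.0, 236.0], [0.0, 0.0, 1.0]] [0.021 0.    0.    0.    0.   ]
[[-0.914  0.406  0.   ]
 [ 0.406  0.914  0.   ]
 [ 0.     0.    -1.   ]]
t 0.8 tcp [253.5 571.3 222.7] F [0.25 0.03 0.49] w 87.7 q6 -0.02
shift [-436.7 -376.4   -7.3] turn [ 0.    -0.    -0.653]
```

```bash
python3 -m creep '[{"translation":[-38,-33,0],"angular":[0,0,-0.1],"jaw":0},{"translation":[-80,-69,0],"angular":[0,0,-0.2],"jaw":0},{"translation":[-122,-105,0],"angular":[0,0,-0.3],"jaw":0},{"translation":[-166,-143,0],"angular":[0,0,-0.4],"jaw":0},{"translation":[-210,-181,0],"angular":[0,0,-0.5],"jaw":0},{"translation":[-254,-219,0],"angular":[0,0,-0.6],"jaw":0},{"translation":[-298,-257,0],"angular":[0,0,-0.653],"jaw":0},{"translation":[-342,-295,0],"angular":[0,0,-0.653],"jaw":0}]'
python3 -c "
from h import *
togo([510,50,230],13.5)"
```

```text
t: 1.8
ee_pos: [447.2, 161.1, 223.0]
orientation: [-0.37, 3.119, 0.0]
ft_force: [-0.0, 0.9, -0.3]
width: 11.3
grasp_force: 0.0
t 1.8 tcp [447.2 161.1 223. ] F [-0.04  0.85 -0.28] w 11.3 q6 -1.49
shift [ -35.1 -122.7   -7. ] turn [0.    0.001 0.   ]
```

```bash
python3 -m creep '[{"translation":[-8,-30,0],"angular":[0,0,0],"jaw":0},{"translation":[-16,-62,0],"angular":[0,0,0],"jaw":0},{"translation":[-22,-95,0],"angular":[0,0,0],"jaw":0},{"translation":[-26,-120,0],"angular":[0,0,0],"jaw":0},{"translation":[-26,-120,0],"angular":[0,0,0],"jaw":0},{"translation":[-26,-120,0],"angular":[0,0,0],"jaw":0},{"translation":[-26,-120,0],"angular":[0,0,0],"jaw":0},{"translation":[-26,-120,0],"angular":[0,0,0],"jaw":0}]'
python3 - <<'E'
from h import *
c="wrist"
im=ctrl.get_image(c);cv2.imwrite("pics/w1.png",im[:,:,::-1])
for l,z in [("switch_box",60),("cap_left",82),("cap_middle",82),("cap_right",82),("guard_grip",121)]:
    for d in ctrl.look_for(c,l)[:3]:
        r=d["rect"];print(l,round(d["score"],2),np.round(r),np.round(ray(c,[(r[0]+r[2])/2,(r[1]+r[3])/2],z),1))
# dark blobs
g=im.max(2);m=((g<60)*255).astype(np.uint8)
n,L,s,ce=cv2.connectedComponentsWithStats(m)
for i in range(1,n):
    if s[i,4]>150: print(s[i],np.round(ce[i],1),np.round(ray(c,ce[i],82),1))
togo([510,50,230],13.5)
E
```

```text
t: 2.8
ee_pos: [499.5, 52.9, 222.8]
orientation: [-0.37, 3.12, 0.0]
ft_force: [0.4, 0.6, 0.4]
width: 0.4
grasp_force: 0.0
switch_box 0.61 [186. 209. 424. 368.] [573.   59.8  60. ]
cap_left 0.56 [349. 247. 380. 278.] [526.1 102.9  82. ]
cap_middle 0.65 [286. 246. 323. 277.] [537.6  51.9  82. ]
cap_right 0.86 [224. 248. 260. 278.] [ 5.518e+02 -5.000e-01  8.200e+01]
guard_grip 0.72 [187. 290. 420. 358.] [574.9  61.  121. ]
[289  47  30  55 468] [303.6  75.5] [393.1  17.8  82. ]
[  176   231   464   236 38021] [366.9 388.8] [652.6 140.5  82. ]
[350 245  29  32 721] [364.4 260.3] [524.5 102.   82. ]
[228 247  31  31 744] [242.7 262. ] [ 5.507e+02 -2.000e-01  8.200e+01]
[289 246  30  42 750] [303.4 261.9] [538.3  51.   82. ]
[   0  338  182   52 2217] [ 53.2 373.7] [ 704. -154.   82.]
[ 546  418   94   62 4337] [602.4 446.9] [662.9 390.   82. ]
[   0  420   54   60 2856] [ 23.6 451. ] [ 804.6 -178.9   82. ]
[471 463  30  17 297] [483.9 472.8] [724.6 287.5  82. ]
t 3.1 tcp [499.7  52.3 222.7] F [-0.15 -0.47 -0.13] w 0.2 q6 -1.73
shift [-9.5 -4.7 -7.3] turn [-0. -0. -0.]
```

View pics/w1.png

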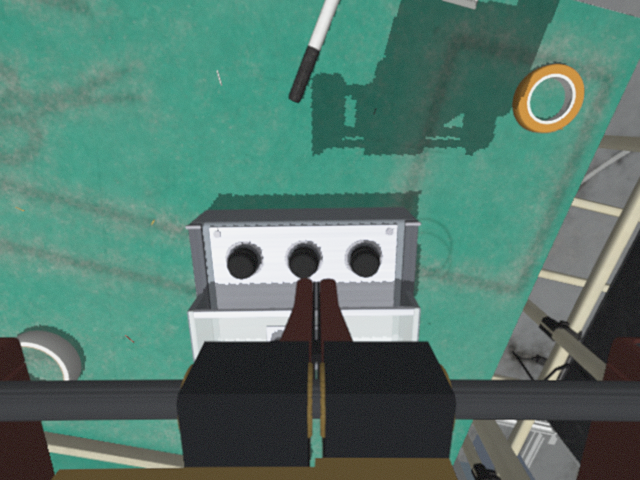

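The wrist view shows the caps at about (243,263), (304,263) and (364,261), with the fingertip at (317,280). My estimate for the middle cap is (542,50), with the yaw near 14.3°. I'll go close above it and check.

Run:
```python
from h import *
togo([542,50,102],14.3)
```

```text
t 3.1 tcp [499.7  52.3 222.7] F [-0.15 -0.47 -0.13] w 0.2 q6 -1.73
shift [-40.6 -12.1 120.7] turn [-0.    -0.    -0.014]
```

```bash
python3 -m creep '[{"translation":[-10,-3,20],"angular":[0,0,-0.014],"jaw":0},{"translation":[-20,-6,45],"angular":[0,0,-0.014],"jaw":0},{"translation":[-30,-9,70],"angular":[0,0,-0.014],"jaw":0},{"translation":[-40.5,-12,90],"angular":[0,0,-0.014],"jaw":0},{"translation":[-40.5,-12,105],"angular":[0,0,-0.014],"jaw":0},{"translation":[-40.5,-12,115],"angular":[0,0,-0.014],"jaw":0},{"translation":[-40.5,-12,120],"angular":[0,0,-0.014],"jaw":0},{"translation":[-40.5,-12,120],"angular":[0,0,-0.014],"jaw":0}]'
python3 - <<'E'
from h import *
c="wrist"
im=ctrl.get_image(c);cv2.imwrite("pics/w2.png",im[:,:,::-1])
for l,z in [("cap_left",82),("cap_middle",82),("cap_right",82)]:
    for d in ctrl.look_for(c,l)[:2]:
        r=d["rect"];print(l,round(d["score"],2),np.round(r),np.round(ray(c,[(r[0]+r[2])/2,(r[1]+r[3])/2],z),1))
o=ctrl.get_obs();print("tip px",proj(c,o["ee_pos"]))
for z in (82,90):
  print(proj(c,[[542,50,82],[528.4,103.3,82],[555.6,-3.3,82]]))
togo([542,50,102],14.3)
E
```

```text
t: 4.1
ee_pos: [541.7, 50.0, 102.8]
orientation: [0.39, -3.117, 0.0]
ft_force: [0.2, 0.3, 0.3]
width: 0.5
grasp_force: 0.0
cap_left 0.72 [388. 247. 445. 302.] [526.  101.5  82. ]
cap_middle 0.98 [291. 246. 348. 291.] [535.6  50.8  82. ]
cap_right 0.82 [197. 248. 245. 302.] [551.9   1.   82. ]
tip px [[315.0193617  297.91799687]]
[[315.15488916 279.08680588]
 [418.48090283 279.12652404]
 [211.83133906 279.18185431]]
[[315.15488916 279.08680588]
 [418.48090283 279.12652404]
 [211.83133906 279.18185431]]
t 4.3 tcp [542.2  50.  103.3] F [ 0.1  -0.03  0.7 ] w 0.7 q6 -1.75
shift [0.2 0.  1.3] turn [-0.     0.001 -0.   ]
```

View pics/w2.png

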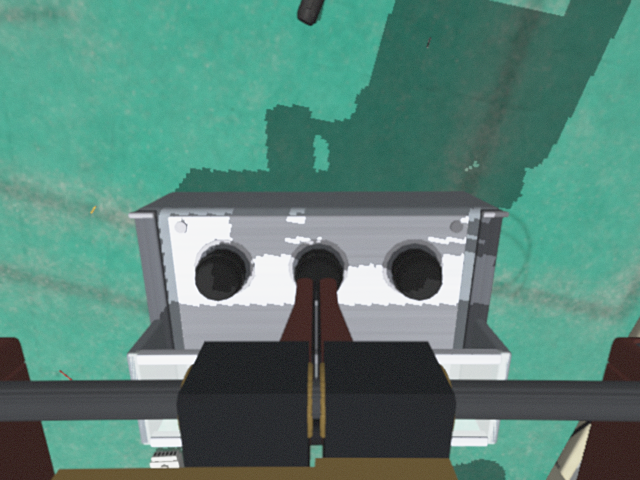

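Close up, the outer caps sit at about (419,277) and (220,277). That puts the row about 1.7 mm to the left and 1 mm forward of my estimate. I'll correct for that and feel the middle cap, 4 mm deep.

```bash
python3 -m creep '[{"translation":[1,1.7,6],"angular":[0,0,0],"jaw":0},{"translation":[1,1.7,12],"angular":[0,0,0],"jaw":0},{"translation":[1,1.7,17],"angular":[0,0,0],"jaw":0},{"translation":[1,1.7,20],"angular":[0,0,0],"jaw":0},{"translation":[1,1.7,22.5],"angular":[0,0,0],"jaw":0},{"translation":[1,1.7,24.7],"angular":[0,0,0],"jaw":0},{"translation":[1,1.7,24.7],"angular":[0,0,0],"jaw":0},{"translation":[1,1.7,24.7],"angular":[0,0,0],"jaw":0}]'
python3 - <<'E'
from h import *
for i in range(4):
    ctrl.camera_info("wrist");ctrl.get_image("side");o=ctrl.get_obs();print(np.round(o["ee_pos"],1),np.round(o["ft_force"],2))
E
```

```text
t: 5.3
ee_pos: [540.5, 51.4, 78.1]
orientation: [-0.391, 3.117, -0.0]
ft_force: [-0.4, 0.1, 1.0]
width: 0.4
grasp_force: 0.4
[540.5  51.3  78.1] [-0.32  0.28  0.64]
[540.5  51.4  78.1] [-1.14 -0.3   0.75]
[540.5  51.4  78.1] [-0.34  1.1   0.39]
[540.5  51.4  78.1] [-0.53 -0.59  0.9 ]
```

Middle reads about 0.7 N at 4 mm, so it feels locked. Next I feel the right cap.

```bash
python3 -m creep '[{"translation":[0,0,-8],"angular":[0,0,0],"jaw":0},{"translation":[0,-20,-12],"angular":[0,0,0],"jaw":0},{"translation":[0,-40,-12],"angular":[0,0,0],"jaw":0},{"translation":[0,-54.5,-10],"angular":[0,0,0],"jaw":0},{"translation":[0,-54.5,-5],"angular":[0,0,0],"jaw":0},{"translation":[0,-54.5,-2.5],"angular":[0,0,0],"jaw":0},{"translation":[0,-54.5,0],"angular":[0,0,0],"jaw":0},{"translation":[0,-54.5,0],"angular":[0,0,0],"jaw":0}]'
python3 - <<'E'
from h import *
for i in range(3):
    ctrl.get_image("side");o=ctrl.get_obs();print(np.round(o["ee_pos"],1),np.round(o["ft_force"],2))
E
```

```text
t: 6.5
ee_pos: [553.6, -1.0, 77.7]
orientation: [0.391, -3.116, -0.0]
ft_force: [-0.7, -0.2, 0.3]
width: 0.1
grasp_force: 0.4
[553.7  -1.   77.8] [-1.09  0.56  0.65]
[553.7  -1.   77.9] [-0.05 -0.8   1.34]
[553.8  -1.1  78. ] [-0.21  0.5   0.73]
```

Right also feels locked, at about 0.8 N. Now the left cap, to confirm.

```bash
python3 -m creep '[{"translation":[0,5,-10],"angular":[0,0,0],"jaw":0},{"translation":[0,30,-15],"angular":[0,0,0],"jaw":0},{"translation":[0,60,-15],"angular":[0,0,0],"jaw":0},{"translation":[0,90,-15],"angular":[0,0,0],"jaw":0},{"translation":[0,109,-12],"angular":[0,0,0],"jaw":0},{"translation":[0,109,-7],"angular":[0,0,0],"jaw":0},{"translation":[0,109,-3],"angular":[0,0,0],"jaw":0},{"translation":[0,109,0],"angular":[0,0,0],"jaw":0}]'
python3 - <<'E'
from h import *
for i in range(5):
    ctrl.get_image("side");o=ctrl.get_obs();print(np.round(o["ee_pos"],1),np.round(o["ft_force"],2))
E
```

```text
t: 7.65
ee_pos: [527.2, 103.8, 77.8]
orientation: [0.388, -3.117, -0.001]
ft_force: [-1.9, 3.5, 5.2]
width: 0.4
grasp_force: 2.5
[527.2 103.8  77.6] [-0.68  2.17  4.11]
[527.2 103.8  77.8] [-1.85  2.76  4.4 ]
[527.2 103.8  78. ] [-1.25  2.76  4.21]
[527.2 103.8  78.1] [-1.17  0.99  4.25]
[527.2 103.8  78.1] [-1.26  1.16  4.25]
```

Left is the one that's out: it gives 4.3 N at 4 mm. Click it in: press to about 15.2 mm, then let it up.

```bash
python3 -m creep '[{"translation":[0,0,2],"angular":[0,0,0],"jaw":0},{"translation":[0,0,4.5],"angular":[0,0,0],"jaw":0},{"translation":[0,0,7],"angular":[0,0,0],"jaw":0},{"translation":[0,0,9],"angular":[0,0,0],"jaw":0},{"translation":[0,0,10.5],"angular":[0,0,0],"jaw":0},{"translation":[0,0,11.2],"angular":[0,0,0],"jaw":0},{"translation":[0,0,11.2],"angular":[0,0,0],"jaw":0},{"translation":[0,0,11.2],"angular":[0,0,0],"jaw":0}]'; python3 -c "
from h import *
o=ctrl.get_obs();print(o['ee_pos'],o['ft_force'])"
```

```text
t: 8.9
ee_pos: [527.2, 103.9, 67.3]
orientation: [-0.39, 3.117, -0.0]
ft_force: [-2.8, -0.2, 9.0]
width: 0.2
grasp_force: 4.2
[527.20807176 103.85367318  67.29561968] [-2.7548669  -0.15825348  8.97203429]
```

```bash
python3 -m creep '[{"translation":[0,0,0.5],"angular":[0,0,0],"jaw":0},{"translation":[0,0,0.5],"angular":[0,0,0],"jaw":0},{"translation":[0,0,0.5],"angular":[0,0,0],"jaw":0},{"translation":[0,0,-4],"angular":[0,0,0],"jaw":0},{"translation":[0,0,-9],"angular":[0,0,0],"jaw":0},{"translation":[0,0,-14],"angular":[0,0,0],"jaw":0},{"translation":[0,0,-19],"angular":[0,0,0],"jaw":0},{"translation":[0,0,-20],"angular":[0,0,0],"jaw":0}]'
python3 -m creep '[{"translation":[0,0,3],"angular":[0,0,0],"jaw":0},{"translation":[0,0,5],"angular":[0,0,0],"jaw":0},{"translation":[0,0,7],"angular":[0,0,0],"jaw":0},{"translation":[0,0,8.5],"angular":[0,0,0],"jaw":0},{"translation":[0,0,8.8],"angular":[0,0,0],"jaw":0},{"translation":[0,0,8.8],"angular":[0,0,0],"jaw":0},{"translation":[0,0,8.8],"angular":[0,0,0],"jaw":0},{"translation":[0,0,8.8],"angular":[0,0,0],"jaw":0}]'
python3 - <<'E'
from h import *
for i in range(3):
    ctrl.get_image("side");o=ctrl.get_obs();print(np.round(o["ee_pos"],1),np.round(o["ft_force"],2))
E
```

```text
t: 9.9
ee_pos: [527.1, 104.1, 87.0]
orientation: [-0.39, 3.117, -0.0]
ft_force: [-0.1, 0.5, -0.3]
width: 1.0
grasp_force: 0.0
t: 10.9
ee_pos: [527.1, 104.2, 78.0]
orientation: [-0.39, 3.117, -0.0]
ft_force: [-1.0, 0.3, 0.4]
width: 0.5
grasp_force: 0.4
[527.1 104.2  78.1] [-1.24  0.01  0.63]
[527.  104.2  78. ] [-0.7  -0.79  0.89]
[527.  104.2  78. ] [-0.98 -0.26  1.63]
```

All three are locked. Now I rise, go behind the handle bar, and check before lowering.

```bash
python3 -m creep '[{"translation":[0,0,-15],"angular":[0,0,0],"jaw":0},{"translation":[0,0,-40],"angular":[0,0,0],"jaw":0},{"translation":[0,-5,-65],"angular":[0,0,0],"jaw":0},{"translation":[-10,-20,-75],"angular":[0,0,0],"jaw":0},{"translation":[-35,-35,-75],"angular":[0,0,0],"jaw":0},{"translation":[-65,-48,-75],"angular":[0,0,0],"jaw":0},{"translation":[-92,-54.5,-75],"angular":[0,0,0],"jaw":0},{"translation":[-92,-54.5,-75],"angular":[0,0,0],"jaw":0}]'
python3 - <<'E'
from h import *
im=ctrl.get_image("wrist");cv2.imwrite("pics/w3.png",im[:,:,::-1])
o=ctrl.get_obs()
b=np.array([540.6,51.4,0]);c,s=np.cos(np.radians(14.3)),np.sin(np.radians(14.3));ex=np.array([c,s,0]);ey=np.array([-s,c,0])
for g in (0,10):
  for dx in (-7,7): print(g,dx,proj("wrist",[b+ex*(67-g+dx)+ey*k+[0,0,121] for k in(-32,32)]).round().tolist())
print(proj("wrist",o["ee_pos"]).round());togo([629.7,74.1,153],14.3)
E
```

```text
t: 12.05
ee_pos: [631.7, 73.3, 152.8]
orientation: [-0.389, 3.116, -0.0]
ft_force: [-0.7, -0.2, -0.5]
width: 0.7
grasp_force: 0.0
0 -7 [[256.0, 216.0], [376.0, 216.0]]
0 7 [[258.0, 241.0], [375.0, 241.0]]
10 -7 [[256.0, 198.0], [377.0, 198.0]]
10 7 [[257.0, 224.0], [376.0, 224.0]]
[[315. 298.]]
t 12.1 tcp [630.   73.4 152.5] F [-0.11  0.91 -0.34] w 0.7 q6 -1.72
shift [ 0.1  0.8 -0.5] turn [ 0.    -0.001 -0.001]
```

View pics/w3.png

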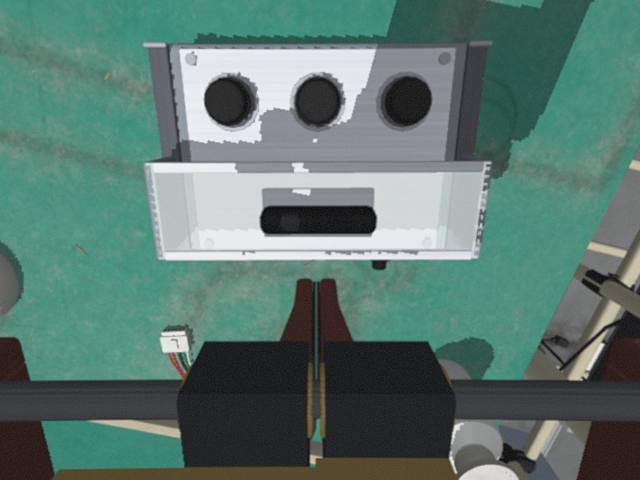

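The picture shows the bar at about (319,220), with clear space between it and the fingertips, and the bottle at the lower right well below the gripper. Lower, then push.

```bash
python3 -m creep '[{"translation":[0,0.8,15],"angular":[0,0,0],"jaw":0},{"translation":[0,0.8,30],"angular":[0,0,0],"jaw":0},{"translation":[0,0.8,43],"angular":[0,0,0],"jaw":0},{"translation":[0,0.8,49.5],"angular":[0,0,0],"jaw":0},{"translation":[0,0.8,49.5],"angular":[0,0,0],"jaw":0},{"translation":[4,0.8,49.5],"angular":[0,0,0],"jaw":0},{"translation":[8,0.8,49.5],"angular":[0,0,0],"jaw":0},{"translation":[11,0.8,49.5],"angular":[0,0,0],"jaw":0}]'
python3 -m creep '[{"translation":[6,0,0],"angular":[0,0,0],"jaw":0},{"translation":[12,0,0],"angular":[0,0,0],"jaw":0},{"translation":[19,0,0],"angular":[0,0,0],"jaw":0},{"translation":[26,0,0],"angular":[0,0,0],"jaw":0},{"translation":[33,0,0],"angular":[0,0,0],"jaw":0},{"translation":[40,0,0],"angular":[0,0,0],"jaw":0},{"translation":[45,0,0],"angular":[0,0,0],"jaw":0},{"translation":[50,0,0],"angular":[0,0,0],"jaw":0}]'
```

```text
t: 13.1
ee_pos: [619.2, 72.2, 104.0]
orientation: [-0.39, 3.115, 0.0]
ft_force: [2.6, 1.2, -1.7]
width: 0.5
grasp_force: 1.3
t: 14.1
ee_pos: [570.0, 59.7, 103.4]
orientation: [0.39, -3.117, 0.0]
ft_force: [3.0, -0.0, 1.6]
width: 0.6
grasp_force: 1.4
```

```bash
python3 -m creep '[{"translation":[4,0,0],"angular":[0,0,0],"jaw":0},{"translation":[7,0,0],"angular":[0,0,0],"jaw":0},{"translation":[9,0,0],"angular":[0,0,0],"jaw":0},{"translation":[10.5,0,0],"angular":[0,0,0],"jaw":0},{"translation":[11.5,0,0],"angular":[0,0,0],"jaw":0},{"translation":[12,0,0],"angular":[0,0,0],"jaw":0},{"translation":[12.5,0,0],"angular":[0,0,0],"jaw":0},{"translation":[13,0,0],"angular":[0,0,0],"jaw":0}]'
```

```text
t: 15.1
ee_pos: [559.5, 57.0, 103.5]
orientation: [-0.39, 3.114, 0.0]
ft_force: [9.3, 1.8, -5.6]
width: -0.1
grasp_force: 4.7
```

```bash
python3 -m creep '[{"translation":[0.5,0,0],"angular":[0,0,0],"jaw":0},{"translation":[1,0,0],"angular":[0,0,0],"jaw":0},{"translation":[1.5,0,0],"angular":[0,0,0],"jaw":0},{"translation":[2,0,0],"angular":[0,0,0],"jaw":0},{"translation":[2,0,0],"angular":[0,0,0],"jaw":0},{"translation":[2,0,0],"angular":[0,0,0],"jaw":0},{"translation":[2,0,0],"angular":[0,0,0],"jaw":0},{"translation":[2,0,0],"angular":[0,0,0],"jaw":0}]'
```

```text
t: 16.1
ee_pos: [559.5, 56.9, 103.6]
orientation: [-0.389, 3.11, 0.001]
ft_force: [14.6, 3.0, -10.9]
width: 0.5
grasp_force: 7.4
```

The TCP has stopped and the force is rising, so this is the end stop. Back off, lift clear and look.

```bash
python3 -m creep '[{"translation":[-4,0,0],"angular":[0,0,0],"jaw":0},{"translation":[-10,0,0],"angular":[0,0,0],"jaw":0},{"translation":[-16,0,0],"angular":[0,0,0],"jaw":0},{"translation":[-20,0,-10],"angular":[0,0,0],"jaw":0},{"translation":[-20,0,-30],"angular":[0,0,0],"jaw":0},{"translation":[-20,0,-55],"angular":[0,0,0],"jaw":0},{"translation":[-20,0,-80],"angular":[0,0,0],"jaw":0},{"translation":[-20,0,-80],"angular":[0,0,0],"jaw":0}]'
python3 - <<'E'
from h import *
im=ctrl.get_image("wrist");cv2.imwrite("pics/w4.png",im[:,:,::-1])
o=ctrl.get_obs();print(o["ee_pos"],o["ft_force"])
b=np.array([540.6,51.4,0]);c,s=np.cos(np.radians(14.3)),np.sin(np.radians(14.3));ex=np.array([c,s,0]);ey=np.array([-s,c,0])
for dx in (-7,7): print(dx,proj("wrist",[b+ex*dx+ey*k+[0,0,121] for k in(-32,32)]).round().tolist())
E
```

```text
t: 17.1
ee_pos: [576.6, 61.2, 185.8]
orientation: [-0.39, 3.113, -0.0]
ft_force: [-0.0, 0.8, 0.1]
width: 0.2
grasp_force: 0.0
[575.62352304  61.11225955 184.33916058] [-0.21855935 -0.6916673  -0.31996872]
-7 [[261.0, 185.0], [367.0, 185.0]]
7 [[262.0, 207.0], [366.0, 207.0]]
```

View pics/w4.png

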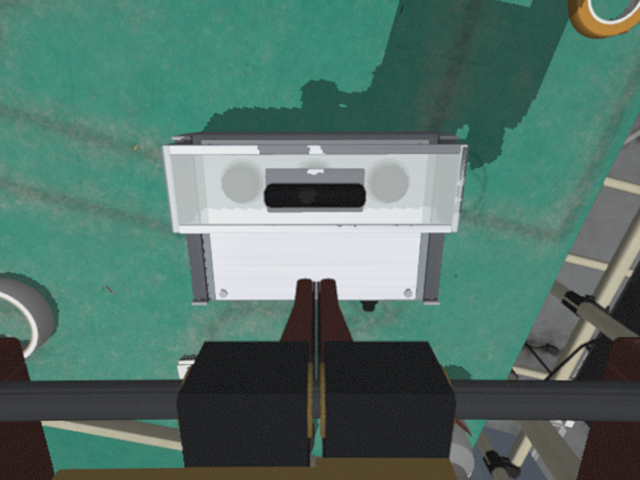

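The guard covers the caps: the bar spans rows 183–209, against 185–207 predicted for fully forward. The robot is clear, so I hand in.

```bash
python3 -c "
from workcell import ctrl
print(ctrl.close_job())"
```

```text
the job is handed in; nothing more can be done
None
```

The left switch was the one that was out; I clicked it in (about 9 N), felt that all three are now locked, slid the guard forward to its end stop, and handed the job in at about 17 s with the robot clear.

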